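# Square up a pile of slide cases in the corner stop

### The arm

A 6-joint arm with a two-finger parallel gripper is mounted at the origin on a cart in front of the work surface, level with it; the furniture and walls round the work are solid. World frame = base frame: x ahead of the robot, y to its left, z up, the work surface at z = 0. Lengths are in mm, angles in rad, forces in N, time in s.
With the tool pointing down it reaches from about 350 to 775 mm from the base axis. Payload 7.3 kg.
Tool frame: the origin (TCP) lies at the very end of the fingers, on their centre line; the grasp point (between the pads) lies 19 mm behind it; x points along the fingers, y is the direction in which the jaws open and shut, and the axes are right-handed (so a half turn about x gives the same grasp; the last joint's range is limited). The gripper opens to 92 mm and grips with 3 to 60 N. Pads are 19 mm wide; open, the fingers measure 130 mm over their backs; the gripper's body (75 mm by 190 mm) begins 47 mm behind the grasp point.
Start: joints at [1.168, 0.342, 1.524, -0, 1.275, -0.146], TCP at [133.327, 507.808, 226.741] pointing down, gripper open.
Joint ranges: [-2.53, 2.53], [-0.77, 2.02], [0.04, 2.7], [-1, 4.14], [0.28, 2.66], [-3.11, 3.11]. Speed limits (rad/s): [2.57, 2.57, 3.14, 3.14, 3.14, 3.14].

### API

Orientations are given as [roll, pitch, yaw] about the fixed x, y, z axes, in that order (R = Rz(yaw) Ry(pitch) Rx(roll)).
In Python, from plant import sensors, capture, bot gives the robot as it stands.
- The arm moves only by the shell command python3 -m crank 'ROWS' [OPENING]. ROWS is JSON, a list of rows, each an object of numbers: "dx", "dy", "dz": the shift along the tool's x, y, z in cm; "spin": the turn about the tool's x in rad. A call has 1 to 20 rows; each row is the pose to reach, as a shift and turn from the pose commanded when the call began, along the tool's axes at that moment; what a row does not reach only later rows make up. A row lasts 1/12 s, in which the tool goes at most 41.7 mm and 7.16 degrees, less where a joint would pass 70% of its speed; a pose out of reach is approached as far as the arm can. A call with a gripper value outside its range is refused whole. OPENING is the opening in per cent of the stroke, from 0 (shut) to 100 (fully open), set as the call begins (- or left out, the last holds). The fingers move at their own pace and stop on an object; the grip force is fixed at half the most. Time passes only in rows, so rows that repeat a pose let the fingers close. It gives the time, the measured TCP pose, the force and the opening at its end, in the units of the state.
- sensors.get_obs(): the state, without advancing time (a new reading comes with each control period).
- capture(name): name is "side" or "top"; returns a dict with "frame" (420x560x3 uint8, blue, green, red), "vfov" (degrees; the focal length in pixels is half the picture's height over the tangent of half this angle, whatever the lens; pixels are square), "cx", "cy" (the principal point, pixels), "k1" (the pictures are not rectified: a ray, as slopes to the right and down, at radius r is drawn at 1 + k1 r^2 times it, then the intrinsics apply), "view" (4x4, takes a point from world to camera coordinates). Camera axes: x right, y down, z forward; pixel columns grow to the right and rows downward; lengths in mm; the calibration is good to about 2 mm. A picture is of the moment at which its call begins. There is no depth.
- bot.close_job(): hands the job in, once; it reports no verdict.
The state is a dict: "time": time; "joint_positions": joint angles; "dq": joint speeds; "tau": joint torques, N m; "tool_pos": TCP position; "tcp_rot": TCP orientation; "contact_force": force on the tool from outside, world axes, zero at the start; "moment": the same for the moment, N m; "grip_width": finger opening in mm.
Only numpy, scipy, OpenCV 4.12 (cv2) and the standard library are available. Lean on these libraries where they do the work, as an engineer would, in place of code of your own. Each camera call takes 0.05 s, during which the arm holds its last target.

### The job

Three flat black slide cases lie in a ragged pile near the aluminium corner stop on the optical table, and a fourth lies by itself. Lay the fourth gently on top of the pile and tap the pile, without lifting any of its cases, until all four are flush with one another and snug against both bars of the corner stop. Leave the other things where they are.

Things in the scene. Friction and masses are not known exactly. Their poses are not given: they have to be found in the camera images.
- corner: fixed L of two aluminium bars 16 mm thick, 34 mm high. Origin: inner corner at table height; z up. Bar A (robot's right): inner face is plane x=0, from y=-68 mm to 0. Bar B (far end): inner face is plane y=0, from x=-60 mm to 0. The pile is on the -x, -y side, its long sides along bar A; squared, each case's middle is 16 mm in -x, 40 mm in -y of the corner
- case1: flat closed black slide case, a rigid box 31 mm wide (its x), 80 mm long (its y) and 8.5 mm thick (its z), 28 g, slides easily; origin at the centre of its underside (the width runs from -15 to +16 mm in its x); the lowest of the pile, on the table; starts about 40 mm short of bar A, 12 to 21 mm short of bar B, and up to 0.2 rad askew to the corner stop
- case2: flat closed black slide case, a rigid box 31 mm wide (its x), 80 mm long (its y) and 8.5 mm thick (its z), 28 g, slides easily; origin at the centre of its underside (the width runs from -15 to +16 mm in its x); the second of the pile, lying on case1 (underside 8.5 mm above the table), offset up to 9 mm from it and askew
- case3: flat closed black slide case, a rigid box 31 mm wide (its x), 80 mm long (its y) and 8.5 mm thick (its z), 28 g, slides easily; origin at the centre of its underside (the width runs from -15 to +16 mm in its x); the third of the pile, lying on case2 (underside 17 mm above the table), offset up to 9 mm and askew; the pile's top is 25.5 mm high, 34 mm with the fourth case
- spare: flat closed black slide case, a rigid box 31 mm wide (its x), 80 mm long (its y) and 8.5 mm thick (its z), 28 g, slides easily; origin at the centre of its underside (the width runs from -15 to +16 mm in its x); the fourth, lying alone flat on the table to the robot's left of the pile; to be laid on case3, either way round lengthwise
- dust_cap: round black dust cap, 41 mm across, 13 mm high, lying on the table; origin at the centre of its underside; leave alone
- dish: round glass-bottom dish with lid, 38 mm across, 11 mm high; origin at the centre of its underside; leave alone
- filter_cube: black cube with glass faces, 40 x 38 x 41 mm; origin at the centre of its underside; leave alone. A thin fixed black lead also lies on the table between the pile and the fourth case, up to 23 mm high
Things that resemble listed ones, but are neither listed nor needed, are in the scene too. What is shaped like the case3 but turquoise is not meant.

How it is judged (in metres and radians):
At the end, for the whole second after the job is handed in: All four cases lie flat in one pile, in their order with the fourth on top (each within 3 mm of its level), each within about 2.5 mm of touching both bars and parallel to them within 0.05 rad, at rest (x of case1 in the frame of corner between -0.0185 and -0.012 m and y of case1 in the frame of corner between -0.0425 and -0.037 m and angle between the y axis of each of case1, case2, case3, spare and the y axis of corner, either way round below 0.05 rad and angle between each of case1, case2, case3, spare's own z axis and vertical below 0.06 rad and height (world z) of case1 between -0.003 and 0.003 m and linear speed of each of case1, case2, case3, spare below 0.01 m/s and x of case2 in the frame of corner between -0.0185 and -0.012 m and y of case2 in the frame of corner between -0.0425 and -0.037 m and height (world z) of case2 between 0.0055 and 0.0115 m and x of case3 in the frame of corner between -0.0185 and -0.012 m and y of case3 in the frame of corner between -0.0425 and -0.037 m and height (world z) of case3 between 0.014 and 0.02 m and x of spare in the frame of corner between -0.0185 and -0.012 m and y of spare in the frame of corner between -0.0425 and -0.037 m and height (world z) of spare between 0.0225 and 0.0285 m).
It fails at once if one of the three cases of the pile was lifted (more than 7 mm above its place in the pile) (height (world z) of case1 above 0.007 m or height (world z) of case2 above 0.0155 m or height (world z) of case3 above 0.024 m).
It fails at once if the fourth case was dropped from a height (about 2 cm or more) or thrown (contact force between spare and the fingers below 0.05 N and linear speed of spare above 0.6 m/s).
It fails at once if the dust cap, the glass dish or the filter cube was shifted by more than 15 mm (distance of any of dust_cap, dish, filter_cube from where it was at the start of the episode above 0.015 m).
It also fails if it takes over 72 s, if anything falls off the work surface, if the arm or the gripper's body presses on something with over 40 N, if the wrist force passes 120 N, or if a joint passes its speed limit or range.

## Working session

There is one attempt and no reset: what is moved stays moved. The work goes in short steps, Python scripts to look and compute and a shell command to move; the robot and the scene stay as the last step left them, time stands still between calls to the robot, and variables do not carry over. Pictures are saved under pics/ and viewed, and the job is handed in when it is done.

```bash
ls; mkdir -p pics; python3 - <<'E'
from plant import sensors, capture, bot
import cv2
o=sensors.get_obs()
print(o)
for n in("side","top"):
    c=capture(n); cv2.imwrite(f"pics/{n}0.png",c["frame"]); print(n,c["vfov"],c["cx"],c["cy"],c["k1"],c["view"])
E
```

```text
pics
{'time': 0.0, 'joint_positions': array([ 1.16795625e+00,  3.42722030e-01,  1.52501234e+00, -7.35518010e-06,
        1.27537736e+00, -1.46031555e-01]), 'dq': array([-0.00010808,  0.00011581, -0.00022783, -0.00015741, -0.00081182,
       -0.00158266]), 'tau': array([ 6.36779569e-04, -4.31261230e+01, -2.44223320e+01,  7.16964249e-02,
        5.60149492e-02, -1.32702880e-04]), 'tool_pos': array([133.18597315, 507.41275733, 226.04694567]), 'tcp_rot': array([-1.71219795,  1.56927723, -1.96900433]), 'contact_force': array([-0.72659441, -0.68212891,  0.33203066]), 'moment': array([-0.08524124,  0.00594017,  0.00739661]), 'grip_width': 91.80556592735115}
side 43.92491370421983 279.7753627056744 206.8283017640498 -0.08668667422062927 [[ 9.66545407e-01 -2.55238888e-01 -2.53591574e-02 -4.71819080e+02]
 [-1.21047705e-01 -3.66740526e-01 -9.22414679e-01  1.29715318e+02]
 [ 2.26135866e-01  8.94625339e-01 -3.85367452e-01  1.01583764e+03]
 [ 0.00000000e+00  0.00000000e+00  0.00000000e+00  1.00000000e+00]]
top 50.485697851678225 277.9714732499872 212.7156387251348 -0.06347854089274757 [[ 6.67072032e-03 -9.99344798e-01 -3.55735450e-02  9.96123027e+01]
 [-9.80856669e-01  3.84492915e-04 -1.94730705e-01  4.87019251e+02]
 [ 1.94616795e-01  3.61915429e-02 -9.80211444e-01  8.90958971e+02]
 [ 0.00000000e+00  0.00000000e+00  0.00000000e+00  1.00000000e+00]]
```

View pics/side0.png

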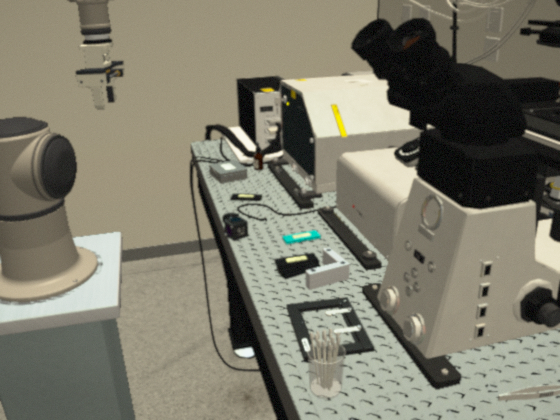

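View pics/top0.png

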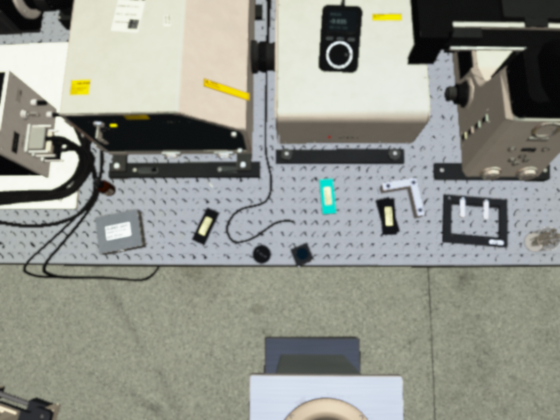

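The top view shows the pile at about (387,215), the corner at (410,195), the spare at (205,226), the turquoise lookalike at (327,196), the cap at (262,254) and the cube at (301,254). I'll zoom in.

```bash
cat > h.py <<'E'
import numpy as np, cv2
from plant import sensors, capture, bot
def cam(n):
    c=capture(n); return c
def K(c):
    f=210/np.tan(np.radians(c["vfov"]/2)); return f
def proj(c,P):
    P=np.atleast_2d(P).astype(float); V=np.array(c["view"]); q=P@V[:3,:3].T+V[:3,3]
    s=q[:,:2]/q[:,2:]; r2=(s**2).sum(1,keepdims=True); s=s*(1+c["k1"]*r2)
    return s*K(c)+[c["cx"],c["cy"]]
def back(c,uv,z):
    f=K(c); d=(np.array(uv,float)-[c["cx"],c["cy"]])/f; s=d.copy()
    for _ in range(30): s=d/(1+c["k1"]*(s**2).sum())
    V=np.array(c["view"]); R=V[:3,:3]; o=-R.T@V[:3,3]; ray=R.T@np.array([s[0],s[1],1])
    t=(z-o[2])/ray[2]; return o+t*ray
def crop(c,name,u0,v0,u1,v1,k,pts=None):
    im=cv2.resize(c["frame"][v0:v1,u0:u1],None,fx=k,fy=k,interpolation=cv2.INTER_CUBIC)
    if pts is not None:
        for poly,col in pts:
            q=((poly-[u0,v0]+0.5)*k*8).astype(np.int32)
            cv2.polylines(im,[q.reshape(-1,1,2)],True,col,1,cv2.LINE_AA,3)
    cv2.imwrite("pics/"+name,im)
E
python3 - <<'E'
from h import *
c=cam("top"); crop(c,"t1.png",360,165,440,245,7); crop(c,"t2.png",180,200,280,275,7)
s=cam("side"); crop(s,"s1.png",265,225,365,295,8);crop(s,"s2.png",210,155,310,245,8)
print(back(c,(417,181),34),back(c,(387,215),25),back(c,(205,226),8.5), back(c,(262,254),13),back(c,(301,254),41))
E
```

```text
[ 559.80374456 -199.43374468   34.        ] [ 486.48929889 -133.1103989    25.        ] [465.00696801 263.86196274   8.5       ] [403.07085166 136.43074562  13.        ] [400.40220833  52.71067087  41.        ]
```

View pics/t1.png

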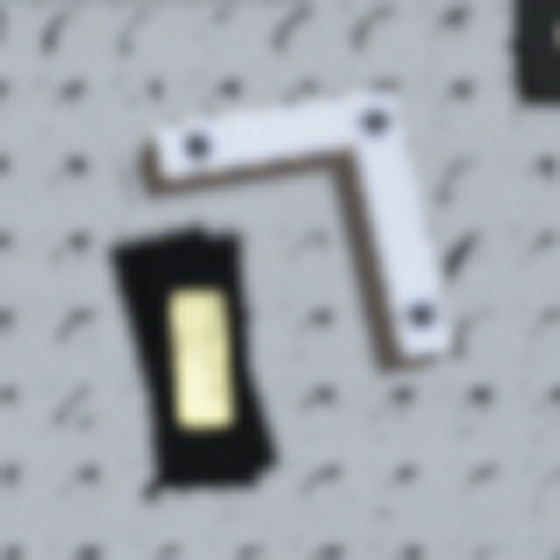

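View pics/t2.png

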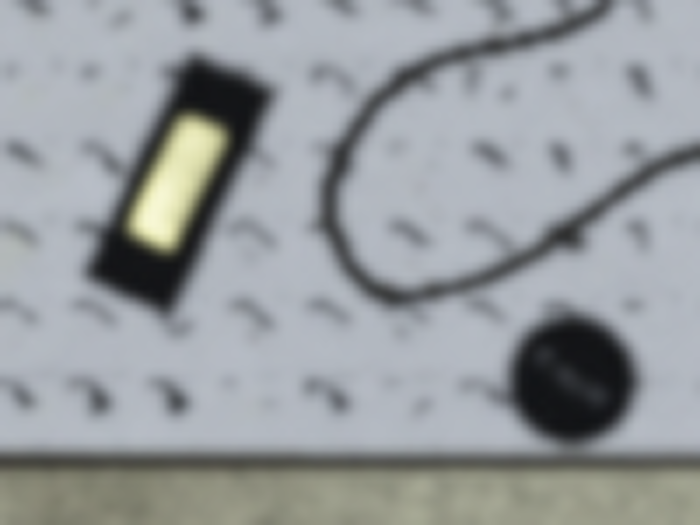

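View pics/s1.png

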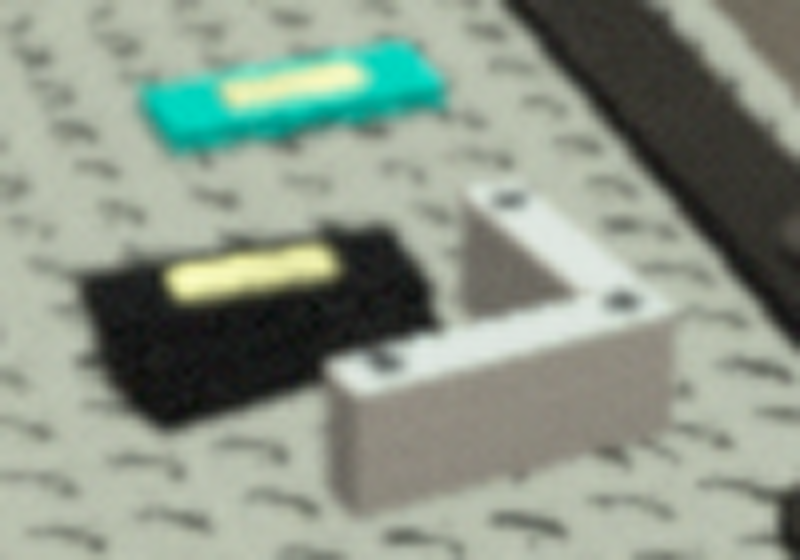

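View pics/s2.png

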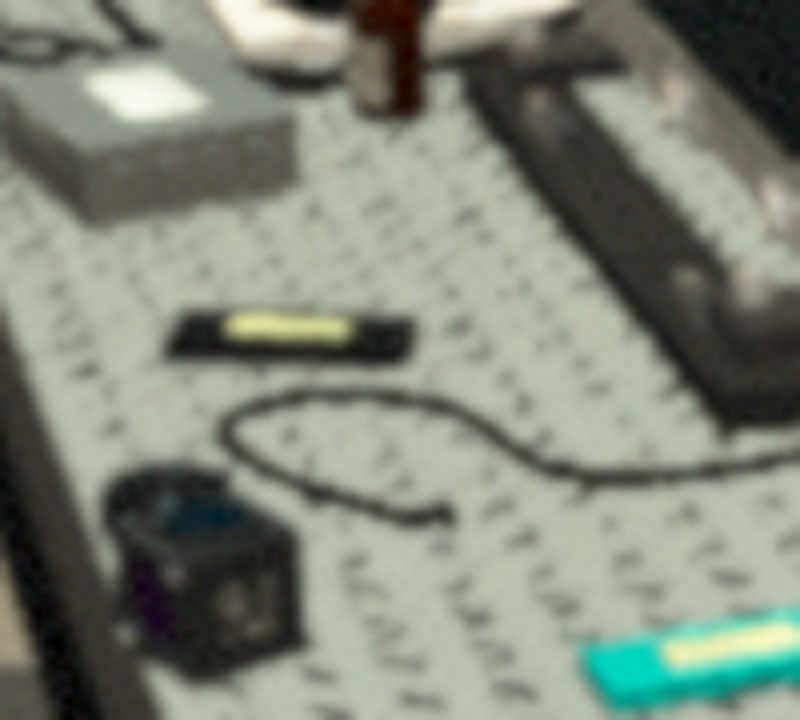

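```bash
cat >> h.py <<'E'
def px(X,Y,u0,v0,k): return np.array([u0+(X+.5)/k-.5, v0+(Y+.5)/k-.5])
def frame(x,y,a,P):  # local->world, a = yaw
    P=np.atleast_2d(P).astype(float); R=np.array([[np.cos(a),-np.sin(a),0],[np.sin(a),np.cos(a),0],[0,0,1]]); return P@R.T+[x,y,0]
E
python3 - <<'E'
from h import *
from scipy.optimize import least_squares
c=cam("top"); s=cam("side")
T=lambda X,Y:px(X,Y,360,165,7); S=lambda X,Y:px(X,Y,265,225,8)
obs=[(c,(0,0,34),T(353,152)),(c,(0,-68,34),T(398,364)),(c,(-60,0,34),T(170,183)),(c,(16,-68,34),T(448,352)),(c,(16,16,34),T(400,92)),(c,(-60,16,34),T(155,133)),
(s,(0,0,34),S(578,292)),(s,(0,-68,34),S(328,360)),(s,(16,-68,34),S(350,395)),(s,(16,16,34),S(678,312)),(s,(-60,0,34),S(467,193)),(s,(-60,16,34),S(520,182)),(s,(16,-68,0),S(360,515)),(s,(16,16,0),S(672,425))]
for sel in ("top","side","both"):
    O=[o for o in obs if sel=="both" or o[0] is (c if sel=="top" else s)]
    f=lambda p: np.concatenate([(proj(cc,frame(p[0],p[1],p[2],P))[0]-q) for cc,P,q in O])
    r=least_squares(f,[530,-180,-1.4]); print(sel,r.x,np.round(f(r.x),1))
# spare (top)
U=lambda X,Y:px(X,Y,180,200,7)
for q in [(190,55),(275,90),(168,315),(85,270)]: print(back(c,U(*q),6)[:2])
# cases pile top case3
for q in [(112,240),(240,235),(272,462),(160,488)]: print("t",back(c,T(*q),20)[:2])
E
```

```text
top [ 548.34263505 -184.39574984   -1.41731027] [ 0.4 -0.2  0.4  0.1 -0.7 -0.5  0.6  0.7 -0.7  0.3 -0.  -0.4]
side [ 550.28344986 -187.170173     -1.40801892] [ 0.9  0.1 -0.8 -0.1  0.5 -0.5  0.3 -0.5 -0.7 -0.8 -0.1 -1.1 -0.7  1.
  0.6  1.4]
both [ 549.9209191  -185.49808025   -1.4094699 ] [ 0.8 -0.9  1.1 -0.7 -0.2 -1.   1.3 -0.2 -0.3 -0.5  0.4 -0.9  0.4 -0.3
 -1.3 -0.6 -0.  -0.9 -0.2 -0.9 -1.1 -1.1 -0.5 -1.4 -1.2  0.5  0.   1. ]
[507.47678363 262.13126342]
[496.07639621 234.41555755]
[424.03128603 265.98018629]
[438.20544103 292.98167356]
t [ 523.35127624 -110.72317775]
t [ 524.92855501 -150.67935226]
t [ 453.31824847 -157.39009538]
t [ 445.25196771 -122.66356941]
```

```bash
python3 - <<'E'
from h import *
c=cam("top"); im=c["frame"][150:275,60:340]
im=cv2.createCLAHE(3,(4,4)).apply(cv2.cvtColor(im,cv2.COLOR_BGR2GRAY)); cv2.imwrite("pics/e1.png",cv2.resize(im,None,fx=2.85,fy=2.85,interpolation=2))
im=c["frame"][150:275,280:560]
im=cv2.createCLAHE(3,(4,4)).apply(cv2.cvtColor(im,cv2.COLOR_BGR2GRAY)); cv2.imwrite("pics/e2.png",cv2.resize(im,None,fx=2.85,fy=2.85,interpolation=2))
for q in [(340,165),(340,140),(145,230),(440,230),(455,70)]: print(q,back(c,q,20))
E
```

```text
(340, 165) [600.54835389 -34.83469692  20.        ]
(340, 140) [659.19526564 -36.16618478  20.        ]
(145, 230) [453.94904816 394.66201144  20.        ]
(440, 230) [ 454.50968279 -247.14717121   20.        ]
(455, 70) [ 832.14522306 -309.07304679   20.        ]
```

View pics/e1.png

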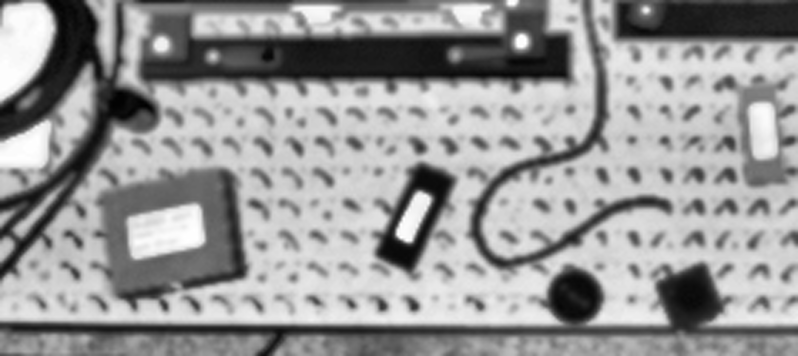

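View pics/e2.png

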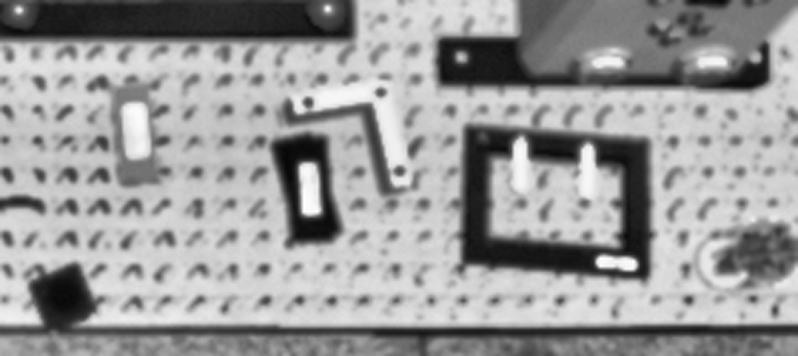

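```bash
cat >> h.py <<'E'
from scipy.optimize import minimize
from scipy.spatial.transform import Rotation as Rot
BOX=np.array([[x,y,z] for x in(-15,16) for y in(-40,40) for z in(0,8.5)],float)
def hullmask(c,poses,win,k=6):
    u0,v0,u1,v1=win; m=np.zeros(((v1-v0)*k,(u1-u0)*k),np.uint8)
    for (x,y,a,z) in poses:
        P=frame(x,y,a,BOX+[0,0,z]); q=(proj(c,P)-[u0,v0]+.5)*k-.5
        h=cv2.convexHull(q.astype(np.float32)); cv2.fillConvexPoly(m,np.round(h*16).astype(np.int32),255,cv2.LINE_AA,4)
    return cv2.resize(m,(u1-u0,v1-v0),interpolation=cv2.INTER_AREA)/255.
def darkmask(c,win,light,dark):
    u0,v0,u1,v1=win; g=c["frame"][v0:v1,u0:u1]; b=g[:,:,0].astype(float); gr=g.astype(float).mean(2)
    m=np.clip((light-gr)/(light-dark),0,1)
    lab=((g[:,:,2].astype(float)-b)>25)
    lab=cv2.dilate(lab.astype(np.uint8),np.ones((3,3)))
    m[lab>0]=1; return cv2.GaussianBlur(m,(0,0),.5)
E
python3 - <<'E'
from h import *
c=cam("top"); s=cam("side")
wt=(185,200,225,250); ws=(225,188,270,206)
mt=darkmask(c,wt,150,30); ms=darkmask(s,ws,140,30)
for sel in "ts2":
    def f(p):
        e=0
        if sel!="s": e+=((cv2.GaussianBlur(hullmask(c,[(*p,0)],wt),(0,0),.8)-mt)**2).sum()
        if sel!="t": e+=((cv2.GaussianBlur(hullmask(s,[(*p,0)],ws),(0,0),.8)-ms)**2).sum()
        return e
    r=minimize(f,[466,264,-.41],method="Nelder-Mead",options=dict(initial_simplex=[[466,264,-.41],[472,264,-.41],[466,270,-.41],[466,264,-.31]]))
    print(sel,r.x,r.fun)
p=r.x
P=frame(*p,BOX)
crop(c,"t3.png",*wt,10,[(proj(c,P[[0,2,6,4]]),(0,0,255)),(proj(c,P[[1,3,7,5]]),(0,255,0))])
crop(s,"s3.png",220,185,280,210,10,[(proj(s,P[[0,2,6,4]]),(0,0,255)),(proj(s,P[[1,3,7,5]]),(0,255,0))])
# pile, top+side; params 3 poses
wt=(365,190,405,245); ws=(270,245,330,282)
mt=darkmask(c,wt,150,30); ms=darkmask(s,ws,140,30)
cv2.imwrite("pics/m.png",cv2.resize((ms*255).astype(np.uint8),None,fx=8,fy=8))
hold=(s["frame"][ws[1]:ws[3],ws[0]:ws[2]].astype(float).mean(2))
valid=np.ones_like(ms); 
uu,vv=np.meshgrid(np.arange(ws[0],ws[2]),np.arange(ws[1],ws[3]))
# mask off bar A region (right of its left edge)
bar=proj(s,frame(549.5,-185.5,-1.412,[[0,0,34],[0,-68,34],[0,-68,0],[16,-68,0],[16,16,0],[0,16,34],[-60,0,34],[-60,16,34],[16,16,34]]))
bm=np.zeros(s["frame"].shape[:2],np.uint8); cv2.fillConvexPoly(bm,cv2.convexHull(bar[[0,1,2,3,4,5,8]].astype(np.float32)).astype(np.int32),1)
bm=cv2.dilate(bm,np.ones((5,5)));valid=1-bm[ws[1]:ws[3],ws[0]:ws[2]]
def f(p):
    P=[(*p[3*i:3*i+3],8.5*i) for i in range(3)]
    e=((cv2.GaussianBlur(hullmask(c,P,wt),(0,0),.8)-mt)**2).sum()+(valid*(cv2.GaussianBlur(hullmask(s,P,ws),(0,0),.8)-ms)**2).sum()
    for i in range(2): e+=.02*max(0,np.hypot(p[3*i]-p[3*i+3],p[3*i+1]-p[3*i+4])-9)**2
    return e
best=None
rng=np.random.default_rng(0)
for t in range(6):
    x0=np.tile([486,-134,-1.5],3)+rng.normal(0,1,9)*np.tile([4,4,.1],3)
    sx=np.vstack([x0]+[x0+np.eye(9)[i]*(6 if i%3<2 else .12) for i in range(9)])
    r=minimize(f,x0,method="Nelder-Mead",options=dict(initial_simplex=sx,maxfev=2500))
    print(round(r.fun,2),np.round(r.x,2))
    if best is None or r.fun<best.fun: best=r
p=best.x; pt=[];ps=[]
for i,col in enumerate([(255,0,0),(0,255,0),(0,0,255)]):
    P=frame(*p[3*i:3*i+3],BOX+[0,0,8.5*i])
    pt.append((proj(c,P[[1,3,7,5]]),col)); ps.append((proj(s,P[[1,3,7,5]]),col))
crop(c,"t4.png",365,185,415,245,10,pt); crop(s,"s4.png",265,240,335,285,10,ps)
E
```

```text
t [466.21640619 263.95546903   1.16435081] 21.885860416729912
s [467.16018635 263.45338923  -1.95316362] 24.95346263058944
2 [466.268107   263.83974479   1.16204157] 47.765229828155455
53.88 [ 489.34 -137.39   -1.36  487.41 -135.67   -1.38  484.96 -136.12   -1.49]
52.52 [ 489.46 -137.29   -1.37  486.91 -137.25   -1.51  484.81 -136.63   -1.48]
53.68 [ 489.32 -137.26   -1.37  487.29 -135.52   -1.37  484.86 -136.06   -1.5 ]
52.28 [ 489.05 -137.38   -1.37  486.99 -136.94   -1.48  485.23 -136.16   -1.48]
54.95 [ 489.54 -137.28   -1.35  487.45 -135.53   -1.35  485.03 -135.74   -1.47]
56.02 [ 489.77 -137.02   -1.33  487.83 -135.33   -1.33  484.97 -135.85   -1.51]
```

```bash
cd pics; python3 -c "
import cv2,numpy as np
a=cv2.imread('t4.png');b=cv2.imread('s4.png');c=cv2.imread('t3.png');d=cv2.imread('s3.png')
H=np.zeros((1150,1200,3),np.uint8)
H[:600,:500]=a;H[:450,500:1200]=b;H[600:1100,:400]=c;H[600:850,500:1100]=d
cv2.imwrite('all1.png',cv2.resize(H,None,fx=.52,fy=.52,interpolation=3))"
```

```text
(no output)
```

View pics/all1.png

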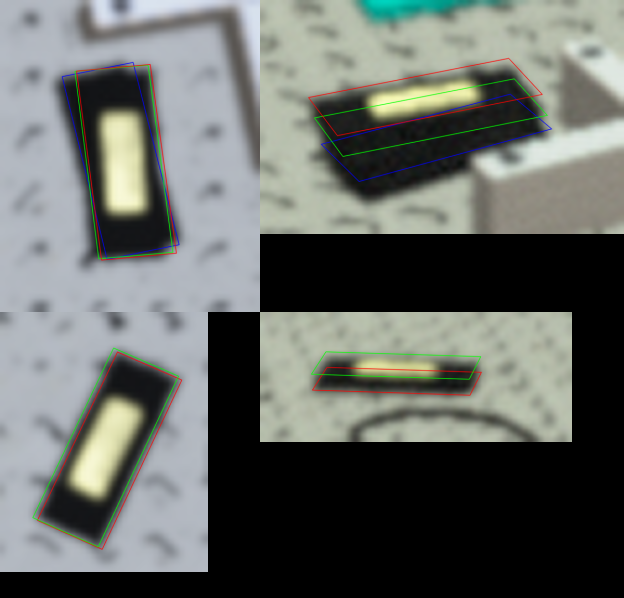

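```bash
cat >> h.py <<'E'
def pose():
    o=sensors.get_obs(); return np.array(o["tool_pos"]), Rot.from_euler("xyz",o["tcp_rot"]).as_matrix(), o
def plan(x,y,z,jaw):
    """jaw = world yaw of tool y (mod pi)"""
    p,R,o=pose(); d=R.T@(np.array([x,y,z])-p)/10
    cur=np.arctan2(R[1,1],R[0,1]); 
    dj=(jaw-cur+np.pi/2)%np.pi-np.pi/2
    print("t %.2f"%o["time"],"pos",np.round(p,1),"jaw %.3f"%cur,"tilt",np.round(R[:,0],3),"grip %.1f"%o["grip_width"],"F",np.round(o["contact_force"],1),"j6 %.2f"%o["joint_positions"][5])
    print(" dx %.2f dy %.2f dz %.2f cm spin %.3f (or ±pi)"%(*d,-dj))
E
python3 - <<'E'
from h import *
p,R,o=pose(); print(np.round(R,3))
plan(466.3,263.8,60,-0.41+1.571)
E
```

```text
[[-0.     0.254  0.967]
 [-0.     0.967 -0.254]
 [-1.    -0.     0.   ]]
t 0.45 pos [133.3 507.7 226.7] jaw 1.314 tilt [-0. -0. -1.] grip 91.9 F [ 0.6 -0.4 -0.9] j6 -0.15
 dx 16.67 dy -15.14 dz 38.40 cm spin 0.153 (or ±pi)
```

```bash
R='{"dx":10,"dy":-15.14,"dz":38.4,"spin":0.153}'; python3 -m crank '[{"dx":10,"dy":-15.14,"dz":38.4,"spin":0.153},{"dx":10,"dy":-15.14,"dz":38.4,"spin":0.153},{"dx":10,"dy":-15.14,"dz":38.4,"spin":0.153},{"dx":10,"dy":-15.14,"dz":38.4,"spin":0.153},{"dx":10,"dy":-15.14,"dz":38.4,"spin":0.153},{"dx":10,"dy":-15.14,"dz":38.4,"spin":0.153},{"dx":10,"dy":-15.14,"dz":38.4,"spin":0.153},{"dx":10,"dy":-15.14,"dz":38.4,"spin":0.153},{"dx":10,"dy":-15.14,"dz":38.4,"spin":0.153},{"dx":10,"dy":-15.14,"dz":38.4,"spin":0.153},{"dx":10,"dy":-15.14,"dz":38.4,"spin":0.153},{"dx":16.67,"dy":-15.14,"dz":38.4,"spin":0.153},{"dx":16.67,"dy":-15.14,"dz":38.4,"spin":0.153},{"dx":16.67,"dy":-15.14,"dz":38.4,"spin":0.153},{"dx":16.67,"dy":-15.14,"dz":38.4,"spin":0.153},{"dx":16.67,"dy":-15.14,"dz":38.4,"spin":0.153}]' 44; python3 - <<'E'
from h import *
plan(466.3,263.8,2,1.163)
c=cam("top");s=cam("side"); crop(c,"t5.png",160,180,260,260,6); crop(s,"s5.png",200,140,290,215,7)
E
```

```text
time: 1.78
tool_pos: [466.9, 264.6, 61.5]
tcp_rot: [0.837, 1.569, 0.428]
contact_force: [-0.2, 0.5, 0.9]
grip_width: 40.3
t 1.78 pos [466.9 264.6  61.5] jaw 1.162 tilt [ 0.002  0.001 -1.   ] grip 40.3 F [-0.2  0.5  0.9] j6 -0.79
 dx 5.95 dy -0.11 dz -0.04 cm spin -0.001 (or ±pi)
```

View pics/s5.png

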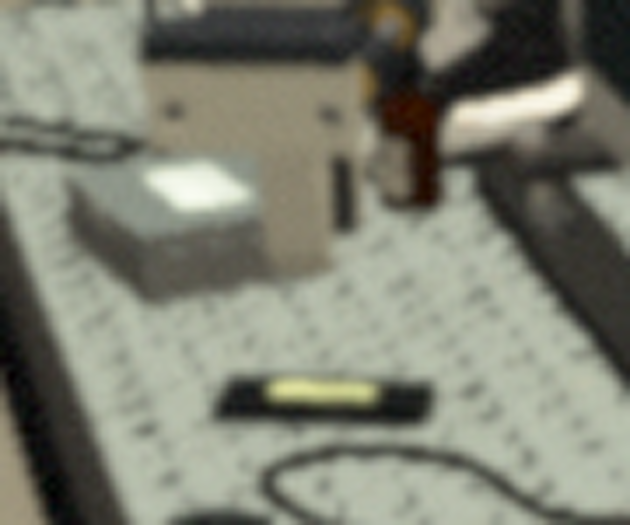

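View pics/t5.png

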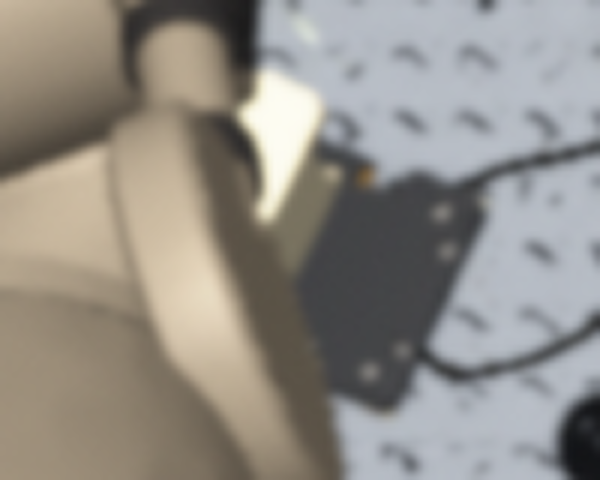

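```bash
python3 - <<'E'
from h import *
p,R,o=pose(); s=cam("side")
Y=R[:,1]
pts=np.array([p,p+Y*20,p-Y*20,p+Y*40,p-Y*40,p+[0,0,66],p+[0,0,66]+95*Y,p+[0,0,66]-95*Y])
print(np.round((proj(s,pts)-[200,140])*7))
crop(s,"s6.png",180,90,320,215,5)
E
```

```text
[[315. 246.]
 [326. 228.]
 [303. 265.]
 [337. 211.]
 [291. 283.]
 [305.  73.]
 [358.   1.]
 [245. 154.]]
```

View pics/s6.png

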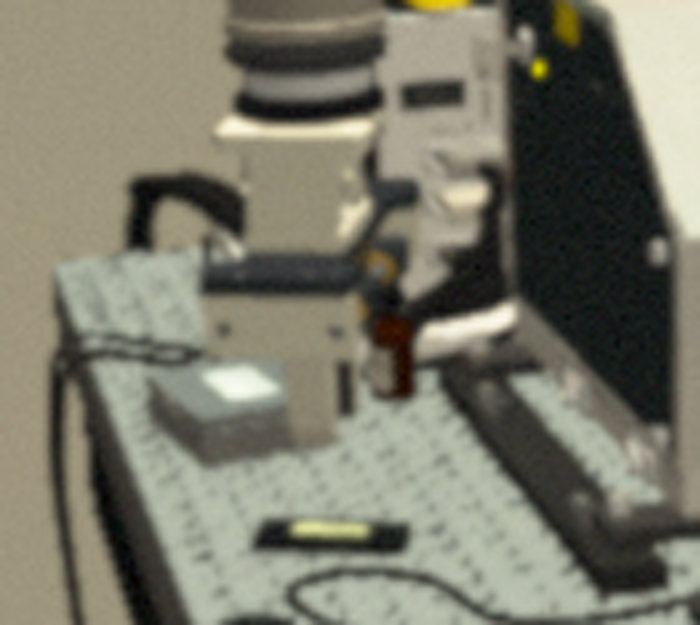

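```bash
python3 -m crank '[{"dx":3,"dy":-0.1},{"dx":5,"dy":-0.1},{"dx":5.9,"dy":-0.1},{"dx":5.9,"dy":-0.1},{"dx":5.9,"dy":-0.1}]'; python3 -m crank '[{"dx":0},{"dx":0},{"dx":0},{"dx":0},{"dx":0},{"dx":0}]' 20
```

```text
invalid input at $[0]: expected keys dx, dy, dz, spin
invalid input at $[0]: expected keys dx, dy, dz, spin
```

```bash
python3 -m crank '[{"dx":3,"dy":-0.1,"dz":0,"spin":0},{"dx":5,"dy":-0.1,"dz":0,"spin":0},{"dx":5.9,"dy":-0.1,"dz":0,"spin":0},{"dx":5.9,"dy":-0.1,"dz":0,"spin":0},{"dx":5.9,"dy":-0.1,"dz":0,"spin":0}]'; python3 -m crank '[{"dx":0,"dy":0,"dz":0,"spin":0},{"dx":0,"dy":0,"dz":0,"spin":0},{"dx":0,"dy":0,"dz":0,"spin":0},{"dx":0,"dy":0,"dz":0,"spin":0},{"dx":0,"dy":0,"dz":0,"spin":0},{"dx":0,"dy":0,"dz":0,"spin":0}]' 20
```

```text
time: 2.35
tool_pos: [466.4, 263.3, 1.9]
tcp_rot: [0.837, 1.569, 0.428]
contact_force: [0.1, 0.0, 1.0]
grip_width: 40.4
time: 2.85
tool_pos: [466.5, 263.3, 1.9]
tcp_rot: [0.871, 1.569, 0.461]
contact_force: [-1.3, 0.2, 6.8]
grip_width: 30.6
```

```bash
python3 -m crank '[{"dx":-2,"dy":0,"dz":0,"spin":0},{"dx":-5,"dy":0,"dz":0,"spin":0},{"dx":-8,"dy":0,"dz":0,"spin":0},{"dx":-8,"dy":0,"dz":0,"spin":0}]'; python3 - <<'E'
from h import *
plan(486.5,-136.8,82,1.730)
E
```

```text
time: 3.18
tool_pos: [468.8, 264.1, 86.2]
tcp_rot: [0.788, 1.562, 0.378]
contact_force: [1.1, 0.9, -0.3]
grip_width: 30.7
t 3.18 pos [468.8 264.1  86.2] jaw 1.161 tilt [ 0.009  0.003 -1.   ] grip 30.7 F [ 1.1  0.9 -0.3] j6 -0.79
 dx 0.30 dy -36.07 dz 17.59 cm spin -0.569 (or ±pi)
```

```bash
python3 -m crank '[{"dx":0,"dy":-2,"dz":1,"spin":-0.05},{"dx":0,"dy":-4.5,"dz":2.2,"spin":-0.1},{"dx":0,"dy":-7,"dz":3.4,"spin":-0.15},{"dx":0,"dy":-10,"dz":4.9,"spin":-0.2},{"dx":0,"dy":-13,"dz":6.3,"spin":-0.25},{"dx":0,"dy":-16,"dz":7.8,"spin":-0.3},{"dx":0,"dy":-19,"dz":9.3,"spin":-0.35},{"dx":0,"dy":-22,"dz":10.7,"spin":-0.4},{"dx":0,"dy":-25,"dz":12.2,"spin":-0.45},{"dx":0,"dy":-28,"dz":13.6,"spin":-0.5},{"dx":0,"dy":-31,"dz":15.1,"spin":-0.55},{"dx":0,"dy":-33,"dz":16.1,"spin":-0.57},{"dx":0,"dy":-35,"dz":17.1,"spin":-0.57},{"dx":0,"dy":-36.1,"dz":17.6,"spin":-0.57},{"dx":0,"dy":-36.1,"dz":17.6,"spin":-0.57},{"dx":0,"dy":-36.1,"dz":17.6,"spin":-0.57}]';  python3 - <<'E'
from h import *
plan(486.5,-136.8,45,1.730)
E
```

```text
time: 4.52
tool_pos: [483.1, -138.1, 80.7]
tcp_rot: [2.163, 1.57, 2.322]
contact_force: [-0.2, -0.4, -0.5]
grip_width: 30.2
t 4.52 pos [ 483.1 -138.1   80.7] jaw 1.730 tilt [-0.001  0.001 -1.   ] grip 30.2 F [-0.2 -0.4 -0.5] j6 -2.16
 dx 3.57 dy 0.07 dz 0.36 cm spin -0.000 (or ±pi)
```

```bash
python3 -m crank '[{"dx":1.5,"dy":0.07,"dz":0.36,"spin":0},{"dx":3,"dy":0.07,"dz":0.36,"spin":0},{"dx":3.57,"dy":0.07,"dz":0.36,"spin":0},{"dx":3.57,"dy":0.07,"dz":0.36,"spin":0},{"dx":3.57,"dy":0.07,"dz":0.36,"spin":0}]';  python3 - <<'E'
from h import *
plan(486.5,-136.8,27.5,1.730)
s=cam("side"); c=cam("top"); crop(s,"s7.png",240,180,350,290,6); crop(c,"t7.png",350,170,440,260,6)
E
```

```text
time: 4.93
tool_pos: [486.8, -136.1, 45.3]
tcp_rot: [2.341, 1.57, 2.503]
contact_force: [-0.8, -1.2, -0.2]
grip_width: 30.3
t 4.93 pos [ 486.8 -136.1   45.3] jaw 1.732 tilt [-0.001  0.001 -1.   ] grip 30.3 F [-0.8 -1.2 -0.2] j6 -2.16
 dx 1.78 dy -0.07 dz -0.04 cm spin 0.002 (or ±pi)
```

View pics/s7.png

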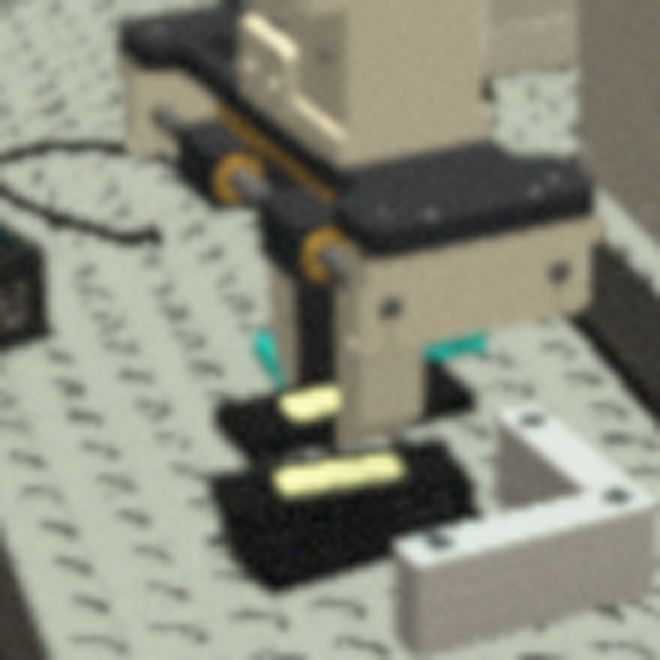

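View pics/t7.png

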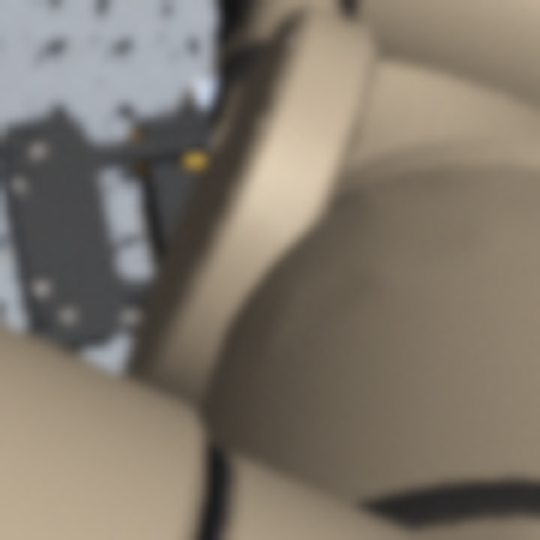

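```bash
python3 -m crank '[{"dx":0.6,"dy":-0.04,"dz":0,"spin":0},{"dx":1.0,"dy":-0.07,"dz":0,"spin":0},{"dx":1.4,"dy":-0.07,"dz":0,"spin":0},{"dx":1.6,"dy":-0.07,"dz":0,"spin":0},{"dx":1.7,"dy":-0.07,"dz":0,"spin":0},{"dx":1.75,"dy":-0.07,"dz":0,"spin":0},{"dx":1.75,"dy":-0.07,"dz":0,"spin":0},{"dx":1.75,"dy":-0.07,"dz":0,"spin":0}]'
```

```text
time: 5.7
tool_pos: [487.1, -137.8, 27.8]
tcp_rot: [0.205, 1.571, 0.365]
contact_force: [0.7, 0.8, 0.0]
grip_width: 30.4
```

```bash
python3 -m crank '[{"dx":0.03,"dy":0,"dz":0,"spin":0},{"dx":0.06,"dy":0,"dz":0,"spin":0},{"dx":0.06,"dy":0,"dz":0,"spin":0},{"dx":0.06,"dy":0,"dz":0,"spin":0}]'; python3 -m crank '[{"dx":0,"dy":0,"dz":0,"spin":0},{"dx":0,"dy":0,"dz":0,"spin":0},{"dx":0,"dy":0,"dz":0,"spin":0},{"dx":0,"dy":0,"dz":0,"spin":0}]' 44; python3 -m crank '[{"dx":-1,"dy":0,"dz":0,"spin":0},{"dx":-3,"dy":0,"dz":0,"spin":0},{"dx":-6,"dy":0,"dz":0,"spin":0},{"dx":-8,"dy":0,"dz":0,"spin":0},{"dx":-8,"dy":0,"dz":0,"spin":0}]'
python3 - <<'E'
from h import *
s=cam("side"); crop(s,"s8.png",265,225,365,295,8)
E
```

```text
time: 6.03
tool_pos: [487.1, -137.8, 27.4]
tcp_rot: [-0.325, 1.57, -0.165]
contact_force: [-1.1, 0.2, 1.1]
grip_width: 30.5
time: 6.37
tool_pos: [487.0, -137.7, 27.2]
tcp_rot: [1.908, 1.571, 2.068]
contact_force: [-0.3, -0.9, 0.3]
grip_width: 40.3
time: 6.78
tool_pos: [489.4, -138.7, 111.9]
tcp_rot: [-0.578, 1.563, -0.418]
contact_force: [1.5, -1.2, 0.0]
grip_width: 40.5
```

View pics/s8.png

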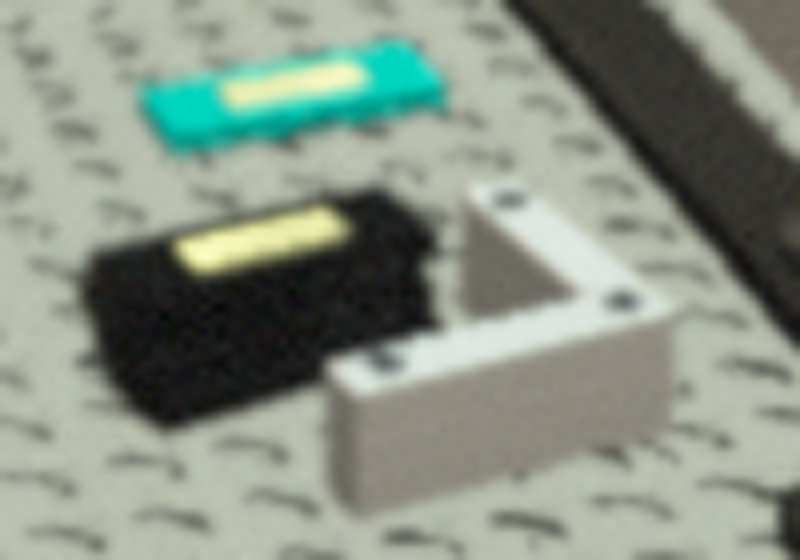

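```bash
cat >> h.py <<'E'
CO=np.array([549.2,-185.2]);CA=-1.412
def cw(x,y): return CO+x*np.array([np.cos(CA),np.sin(CA)])+y*np.array([-np.sin(CA),np.cos(CA)])
def planc(x,y,z,jaw):
    w=cw(x,y); plan(w[0],w[1],z,jaw)
    p,R,o=pose(); d=p[:2]-CO; print(" tcp in corner: x %.1f y %.1f z %.1f"%(d@[np.cos(CA),np.sin(CA)],d@[-np.sin(CA),np.cos(CA)],p[2]))
E
python3 - <<'E'
from h import *
planc(-105,-45,60,CA+np.pi/2)
E
```

```text
t 6.83 pos [ 488.4 -138.3  109.8] jaw 1.731 tilt [ 0.005 -0.002 -1.   ] grip 40.6 F [-0.4 -0.2 -0.9] j6 -2.16
 dx 4.97 dy 4.92 dz 0.75 cm spin -1.569 (or ±pi)
 tcp in corner: x -55.9 y -52.6 z 109.8
```

```bash
python3 -m crank '[{"dx":0,"dy":2,"dz":0.3,"spin":0.1},{"dx":0,"dy":4.9,"dz":0.75,"spin":1.57},{"dx":0,"dy":4.9,"dz":0.75,"spin":1.57},{"dx":0,"dy":4.9,"dz":0.75,"spin":1.57},{"dx":0,"dy":4.9,"dz":0.75,"spin":1.57},{"dx":0,"dy":4.9,"dz":0.75,"spin":1.57},{"dx":0,"dy":4.9,"dz":0.75,"spin":1.57},{"dx":0,"dy":4.9,"dz":0.75,"spin":1.57},{"dx":0,"dy":4.9,"dz":0.75,"spin":1.57},{"dx":0,"dy":4.9,"dz":0.75,"spin":1.57},{"dx":0,"dy":4.9,"dz":0.75,"spin":1.57},{"dx":0,"dy":4.9,"dz":0.75,"spin":1.57},{"dx":0,"dy":4.9,"dz":0.75,"spin":1.57},{"dx":2,"dy":4.9,"dz":0.75,"spin":1.57},{"dx":5,"dy":4.9,"dz":0.75,"spin":1.57},{"dx":5,"dy":4.9,"dz":0.75,"spin":1.57},{"dx":5,"dy":4.9,"dz":0.75,"spin":1.57}]' 38
python3 - <<'E'
from h import *
planc(-105,-45,3,CA+np.pi/2)
s=cam("side"); crop(s,"s9.png",225,180,345,290,6)
E
```

```text
time: 8.25
tool_pos: [485.1, -87.6, 55.9]
tcp_rot: [-2.082, 1.566, 2.791]
contact_force: [-0.5, 0.7, -0.2]
grip_width: 34.9
t 8.25 pos [485.1 -87.6  55.9] jaw 0.161 tilt [-0.005  0.002 -1.   ] grip 34.9 F [-0.5  0.7 -0.2] j6 -0.50
 dx 5.29 dy 0.31 dz 0.16 cm spin 0.002 (or ±pi)
 tcp in corner: x -106.5 y -47.9 z 55.9
```

View pics/s9.png

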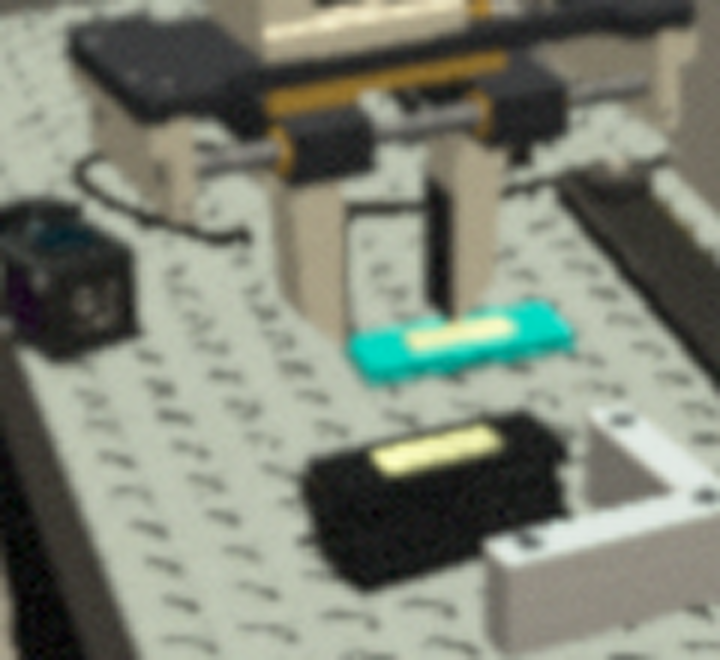

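```bash
python3 -m crank '[{"dx":2,"dy":0.3,"dz":0.1,"spin":0},{"dx":4,"dy":0.3,"dz":0.1,"spin":0},{"dx":5.2,"dy":0.3,"dz":0.1,"spin":0},{"dx":5.2,"dy":0.3,"dz":0.1,"spin":0},{"dx":5.2,"dy":0.3,"dz":0.1,"spin":0}]'
python3 - <<'E'
from h import *
planc(-60,-45,3,CA+np.pi/2)
E
```

```text
time: 8.72
tool_pos: [490.2, -88.8, 6.1]
tcp_rot: [1.245, 1.57, -0.165]
contact_force: [0.7, -0.5, 0.5]
grip_width: 34.5
t 8.72 pos [490.2 -88.8   6.1] jaw 0.161 tilt [ 0.001 -0.    -1.   ] grip 34.5 F [ 0.7 -0.5  0.5] j6 -0.49
 dx 0.31 dy -0.21 dz 4.45 cm spin 0.002 (or ±pi)
 tcp in corner: x -104.5 y -43.0 z 6.1
```

```bash
python3 -m crank '[{"dx":0.3,"dy":0,"dz":0,"spin":0},{"dx":0.3,"dy":0,"dz":0.2,"spin":0},{"dx":0.3,"dy":0,"dz":0.5,"spin":0},{"dx":0.3,"dy":0,"dz":0.8,"spin":0},{"dx":0.3,"dy":0,"dz":1.1,"spin":0},{"dx":0.3,"dy":0,"dz":1.4,"spin":0},{"dx":0.3,"dy":0,"dz":1.7,"spin":0},{"dx":0.3,"dy":0,"dz":2.0,"spin":0},{"dx":0.3,"dy":0,"dz":2.3,"spin":0},{"dx":0.3,"dy":0,"dz":2.6,"spin":0},{"dx":0.3,"dy":0,"dz":2.9,"spin":0},{"dx":0.3,"dy":0,"dz":3.2,"spin":0},{"dx":0.3,"dy":0,"dz":3.5,"spin":0},{"dx":0.3,"dy":0,"dz":3.5,"spin":0}]'
python3 - <<'E'
from h import *
planc(-45,-45,3,CA+np.pi/2)
s=cam("side"); crop(s,"s10.png",265,225,365,295,8)
c=cam("top"); crop(c,"t10.png",360,165,440,245,7)
E
```

```text
time: 9.88
tool_pos: [495.5, -123.8, 2.2]
tcp_rot: [0.755, 1.57, -0.655]
contact_force: [0.3, -0.1, -0.2]
grip_width: 34.7
t 9.88 pos [ 495.5 -123.8    2.2] jaw 0.161 tilt [ 0. -0. -1.] grip 34.7 F [ 0.3 -0.1 -0.2] j6 -0.56
 dx -0.08 dy -0.17 dz 2.41 cm spin 0.002 (or ±pi)
 tcp in corner: x -69.1 y -43.3 z 2.2
```

View pics/s10.png

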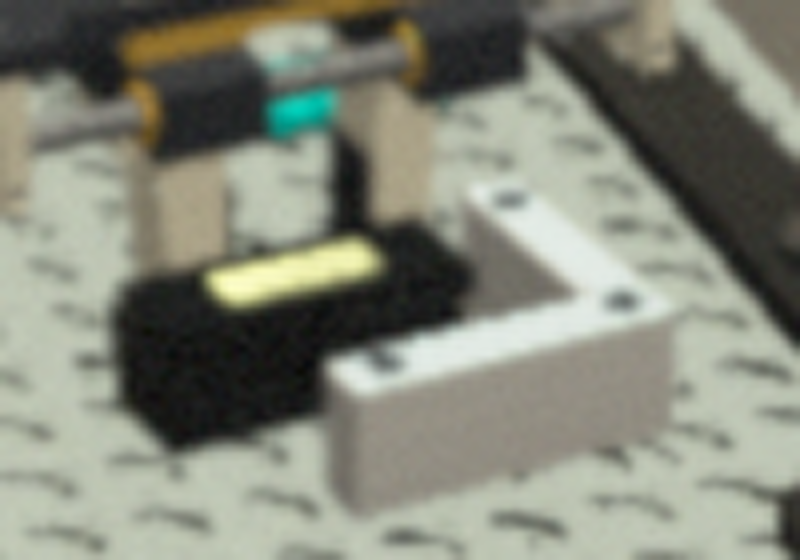

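View pics/t10.png

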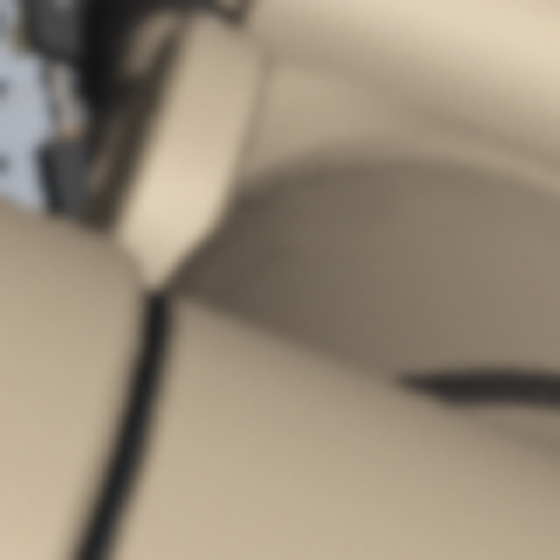

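```bash
python3 -m crank '[{"dx":0,"dy":0,"dz":0.2,"spin":0},{"dx":0,"dy":0,"dz":0.4,"spin":0},{"dx":0,"dy":0,"dz":0.7,"spin":0},{"dx":0,"dy":0,"dz":1.0,"spin":0},{"dx":0,"dy":0,"dz":1.3,"spin":0},{"dx":0,"dy":0,"dz":1.6,"spin":0},{"dx":0,"dy":0,"dz":1.9,"spin":0},{"dx":0,"dy":0,"dz":2.1,"spin":0},{"dx":0,"dy":0,"dz":2.3,"spin":0},{"dx":0,"dy":0,"dz":2.4,"spin":0},{"dx":0,"dy":0,"dz":2.4,"spin":0},{"dx":0,"dy":0,"dz":2.4,"spin":0}]'
python3 - <<'E'
from h import *
planc(-40,-45,3,CA+np.pi/2)
s=cam("side"); crop(s,"s11.png",265,225,365,295,8)
E
```

```text
time: 10.98
tool_pos: [499.3, -147.1, 2.2]
tcp_rot: [0.968, 1.57, -0.442]
contact_force: [-1.0, 0.1, 0.1]
grip_width: 34.8
t 10.98 pos [ 499.3 -147.1    2.2] jaw 0.161 tilt [ 0. -0. -1.] grip 34.8 F [-1.   0.1  0.1] j6 -0.59
 dx -0.08 dy -0.18 dz 0.55 cm spin 0.002 (or ±pi)
 tcp in corner: x -45.6 y -43.2 z 2.2
```

View pics/s11.png

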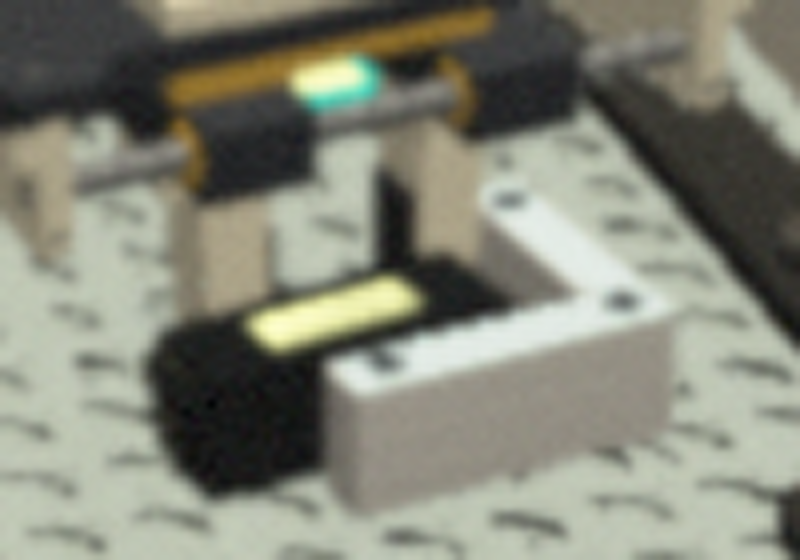

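```bash
python3 -m crank '[{"dx":0,"dy":0,"dz":0.1,"spin":0},{"dx":0,"dy":0,"dz":0.2,"spin":0},{"dx":0,"dy":0,"dz":0.3,"spin":0},{"dx":0,"dy":0,"dz":0.3,"spin":0}]';python3 -m crank '[{"dx":0,"dy":0,"dz":0.1,"spin":0},{"dx":0,"dy":0,"dz":0.1,"spin":0}]';python3 -m crank '[{"dx":0,"dy":0,"dz":0.1,"spin":0},{"dx":0,"dy":0,"dz":0.1,"spin":0}]'
```

```text
time: 11.37
tool_pos: [499.6, -149.9, 2.2]
tcp_rot: [-2.745, 1.571, 2.129]
contact_force: [-0.4, 1.0, 1.1]
grip_width: 35.1
time: 11.53
tool_pos: [499.8, -150.9, 2.2]
tcp_rot: [-2.878, 1.571, 1.995]
contact_force: [-0.3, 1.6, 0.9]
grip_width: 34.8
time: 11.7
tool_pos: [499.9, -151.6, 2.2]
tcp_rot: [-2.873, 1.57, 2.0]
contact_force: [-1.0, 3.4, 2.4]
grip_width: 34.9
```

```bash
python3 - <<'E'
from h import *
planc(-40,-45,3,CA+np.pi/2)
s=cam("side"); crop(s,"s12.png",265,225,365,295,8)
E
```

```text
t 11.70 pos [ 499.9 -151.6    2.2] jaw 0.161 tilt [-0.     0.001 -1.   ] grip 34.9 F [-1.   3.4  2.4] j6 -0.60
 dx -0.08 dy -0.17 dz 0.10 cm spin 0.002 (or ±pi)
 tcp in corner: x -41.0 y -43.4 z 2.2
```

View pics/s12.png

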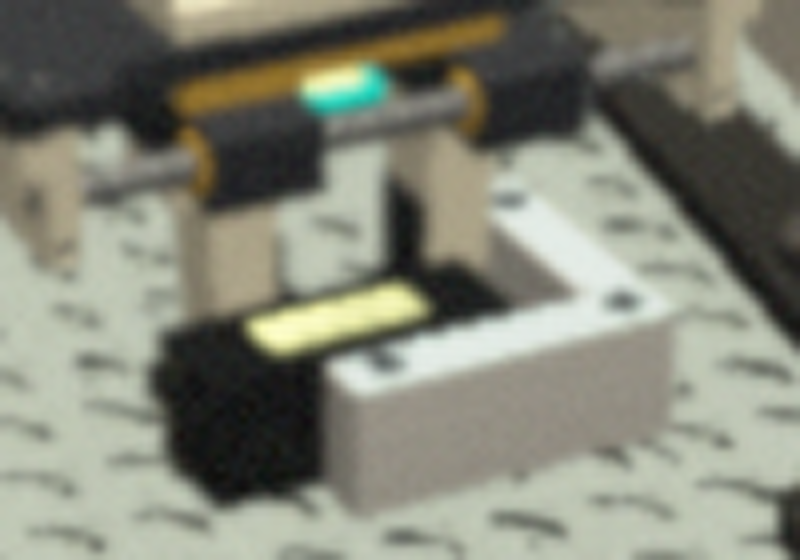

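```bash
python3 -m crank '[{"dx":0,"dy":0,"dz":0.1,"spin":0},{"dx":0,"dy":0,"dz":0.1,"spin":0}]';python3 -m crank '[{"dx":0,"dy":0,"dz":0.1,"spin":0},{"dx":0,"dy":0,"dz":0.1,"spin":0}]'
```

```text
time: 11.92
tool_pos: [499.9, -151.6, 2.2]
tcp_rot: [-2.882, 1.569, 1.991]
contact_force: [-0.6, 8.6, 3.4]
grip_width: 35.3
time: 12.08
tool_pos: [499.9, -151.6, 2.2]
tcp_rot: [-2.884, 1.567, 1.99]
contact_force: [0.0, 12.9, 4.8]
grip_width: 35.1
```

```bash
python3 -m crank '[{"dx":0,"dy":0,"dz":-0.5,"spin":0},{"dx":0,"dy":0,"dz":-2,"spin":0},{"dx":-1,"dy":0,"dz":-3,"spin":0},{"dx":-4,"dy":0,"dz":-3,"spin":0},{"dx":-6,"dy":0,"dz":-3,"spin":0},{"dx":-6,"dy":0,"dz":-3,"spin":0}]'
python3 - <<'E'
from h import *
planc(-17,-125,60,CA)
s=cam("side"); crop(s,"s13.png",265,225,365,295,8)
E
```

```text
time: 12.58
tool_pos: [497.8, -124.3, 66.5]
tcp_rot: [0.994, 1.563, -0.415]
contact_force: [0.9, -0.1, 0.7]
grip_width: 34.9
t 12.58 pos [ 497.8 -124.3   66.5] jaw 0.162 tilt [ 0.007 -0.003 -1.   ] grip 34.9 F [ 0.9 -0.1  0.7] j6 -0.56
 dx 0.61 dy -8.41 dz 5.10 cm spin -1.568 (or ±pi)
 tcp in corner: x -68.3 y -41.1 z 66.5
```

View pics/s13.png

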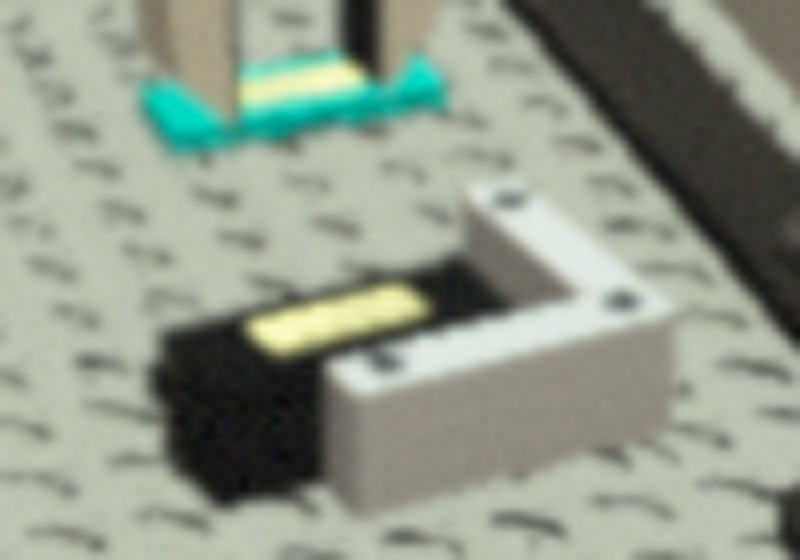

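```bash
python3 -m crank '[{"dx":0,"dy":-3,"dz":1.5,"spin":0.1},{"dx":0,"dy":-6,"dz":3,"spin":0.3},{"dx":0,"dy":-8.4,"dz":5.1,"spin":1.572},{"dx":0,"dy":-8.4,"dz":5.1,"spin":1.572},{"dx":0,"dy":-8.4,"dz":5.1,"spin":1.572},{"dx":0,"dy":-8.4,"dz":5.1,"spin":1.572},{"dx":0,"dy":-8.4,"dz":5.1,"spin":1.572},{"dx":0,"dy":-8.4,"dz":5.1,"spin":1.572},{"dx":0,"dy":-8.4,"dz":5.1,"spin":1.572},{"dx":0,"dy":-8.4,"dz":5.1,"spin":1.572},{"dx":0,"dy":-8.4,"dz":5.1,"spin":1.572},{"dx":0,"dy":-8.4,"dz":5.1,"spin":1.572},{"dx":0,"dy":-8.4,"dz":5.1,"spin":1.572},{"dx":0,"dy":-8.4,"dz":5.1,"spin":1.572},{"dx":0,"dy":-8.4,"dz":5.1,"spin":1.572},{"dx":0,"dy":-8.4,"dz":5.1,"spin":1.572}]' 0
python3 - <<'E'
from h import *
planc(-17,-125,3,CA)
s=cam("side"); crop(s,"s14.png",235,205,365,305,6)
E
```

```text
time: 13.97
tool_pos: [420.5, -187.7, 61.9]
tcp_rot: [-0.771, 1.57, 2.533]
contact_force: [0.4, 0.3, -0.0]
grip_width: 0.3
t 13.97 pos [ 420.5 -187.7   61.9] jaw -1.408 tilt [-0.001  0.    -1.   ] grip 0.3 F [ 0.4  0.3 -0. ] j6 0.82
 dx 5.89 dy 0.10 dz -0.25 cm spin 0.004 (or ±pi)
 tcp in corner: x -17.9 y -127.5 z 61.9
```

View pics/s14.png

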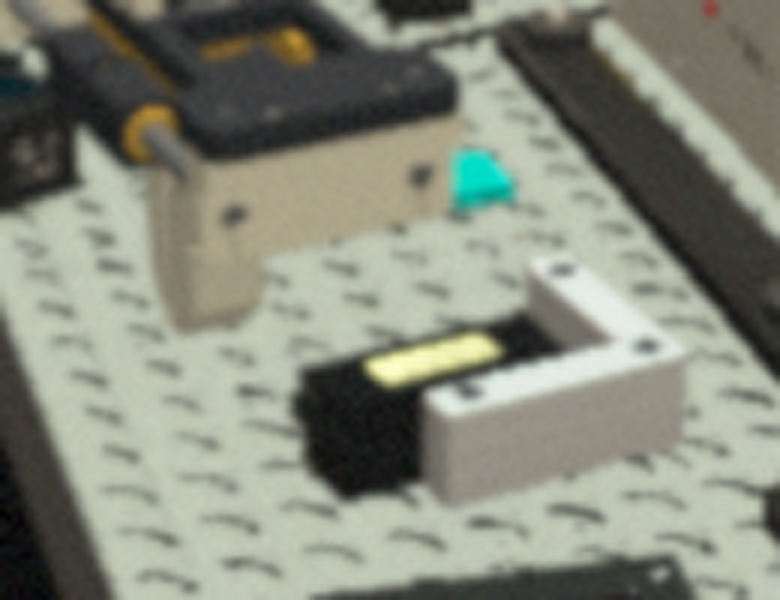

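```bash
python3 -m crank '[{"dx":2,"dy":0.1,"dz":0,"spin":0},{"dx":4,"dy":0.1,"dz":0,"spin":0},{"dx":5.9,"dy":0.1,"dz":0,"spin":0},{"dx":5.9,"dy":0.1,"dz":0,"spin":0},{"dx":5.9,"dy":0.1,"dz":0,"spin":0},{"dx":5.9,"dy":0.1,"dz":0,"spin":0}]'
python3 - <<'E'
from h import *
planc(-17,-95,2.5,CA)
E
```

```text
time: 14.52
tool_pos: [420.9, -188.9, 3.2]
tcp_rot: [-0.936, 1.57, 2.367]
contact_force: [-0.4, 0.7, 0.7]
grip_width: 0.1
t 14.52 pos [ 420.9 -188.9    3.2] jaw -1.410 tilt [-0.  0. -1.] grip 0.1 F [-0.4  0.7  0.7] j6 0.82
 dx 0.07 dy -0.03 dz -3.23 cm spin 0.002 (or ±pi)
 tcp in corner: x -16.6 y -127.3 z 3.2
```

```bash
python3 -m crank '[{"dx":0.05,"dy":0,"dz":-0.4,"spin":0},{"dx":0.05,"dy":0,"dz":-0.9,"spin":0},{"dx":0.05,"dy":0,"dz":-1.3,"spin":0},{"dx":0.05,"dy":0,"dz":-1.6,"spin":0},{"dx":0.05,"dy":0,"dz":-1.8,"spin":0},{"dx":0.05,"dy":0,"dz":-2.0,"spin":0},{"dx":0.05,"dy":0,"dz":-2.2,"spin":0},{"dx":0.05,"dy":0,"dz":-2.4,"spin":0},{"dx":0.05,"dy":0,"dz":-2.6,"spin":0},{"dx":0.05,"dy":0,"dz":-2.8,"spin":0},{"dx":0.05,"dy":0,"dz":-3.0,"spin":0},{"dx":0.05,"dy":0,"dz":-3.2,"spin":0},{"dx":0.05,"dy":0,"dz":-3.2,"spin":0},{"dx":0.05,"dy":0,"dz":-3.2,"spin":0}]'
python3 - <<'E'
from h import *
planc(-17,-89.5,2.5,CA)
s=cam("side"); crop(s,"s15.png",265,225,365,295,8)
E
```

```text
time: 15.68
tool_pos: [452.9, -184.0, 2.7]
tcp_rot: [2.708, 1.57, -0.274]
contact_force: [-0.1, -0.2, -0.4]
grip_width: 0.2
t 15.68 pos [ 452.9 -184.     2.7] jaw -1.411 tilt [ 0.001 -0.    -1.   ] grip 0.2 F [-0.1 -0.2 -0.4] j6 0.87
 dx 0.02 dy -0.05 dz -0.54 cm spin 0.001 (or ±pi)
 tcp in corner: x -16.5 y -94.9 z 2.7
```

View pics/s15.png

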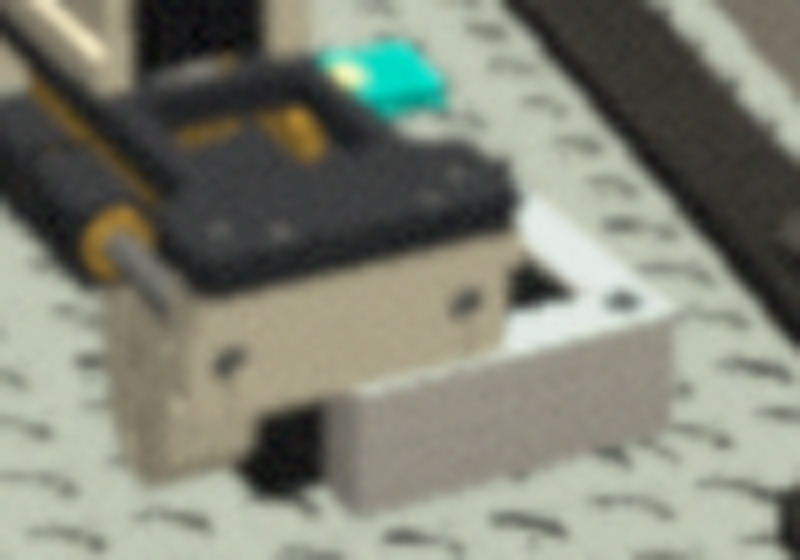

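```bash
python3 -m crank '[{"dx":0,"dy":0,"dz":-0.1,"spin":0},{"dx":0,"dy":0,"dz":-0.2,"spin":0},{"dx":0,"dy":0,"dz":-0.3,"spin":0},{"dx":0,"dy":0,"dz":-0.4,"spin":0},{"dx":0,"dy":0,"dz":-0.4,"spin":0}]';python3 -m crank '[{"dx":0,"dy":0,"dz":-0.1,"spin":0},{"dx":0,"dy":0,"dz":-0.1,"spin":0}]';python3 -m crank '[{"dx":0,"dy":0,"dz":-0.1,"spin":0},{"dx":0,"dy":0,"dz":-0.1,"spin":0}]'
```

```text
time: 16.15
tool_pos: [456.7, -183.2, 2.7]
tcp_rot: [3.083, 1.571, 0.102]
contact_force: [-1.2, 0.9, 1.0]
grip_width: 0.6
time: 16.32
tool_pos: [456.8, -183.1, 2.6]
tcp_rot: [-0.356, 1.569, 2.946]
contact_force: [-4.4, -1.6, 2.4]
grip_width: 0.4
time: 16.48
tool_pos: [456.8, -183.0, 2.6]
tcp_rot: [-0.316, 1.567, 2.985]
contact_force: [-8.9, -4.2, 5.1]
grip_width: 0.3
```

```bash
python3 -m crank '[{"dx":0,"dy":0,"dz":-0.1,"spin":0},{"dx":0,"dy":0,"dz":-0.1,"spin":0}]'; python3 -m crank '[{"dx":0,"dy":0,"dz":0.5,"spin":0},{"dx":0,"dy":0,"dz":2,"spin":0},{"dx":-1,"dy":0,"dz":3,"spin":0},{"dx":-4,"dy":0,"dz":3,"spin":0},{"dx":-6,"dy":0,"dz":3,"spin":0},{"dx":-6,"dy":0,"dz":3,"spin":0}]'
python3 - <<'E'
from h import *
planc(-80,-42,60,CA+np.pi/2)
s=cam("side"); crop(s,"s16.png",265,225,365,295,8)
E
```

```text
time: 16.65
tool_pos: [456.8, -182.9, 2.6]
tcp_rot: [-0.307, 1.565, 2.995]
contact_force: [-13.6, -5.6, 6.4]
grip_width: 0.3
time: 17.15
tool_pos: [432.3, -189.0, 66.2]
tcp_rot: [2.471, 1.563, -0.511]
contact_force: [1.4, -0.4, 0.5]
grip_width: 0.3
t 17.15 pos [ 432.3 -189.    66.2] jaw -1.411 tilt [ 0.007 -0.004 -1.   ] grip 0.3 F [ 1.4 -0.4  0.5] j6 0.84
 dx 0.63 dy -6.52 dz -7.41 cm spin -1.570 (or ±pi)
 tcp in corner: x -14.8 y -116.1 z 66.2
```

View pics/s16.png

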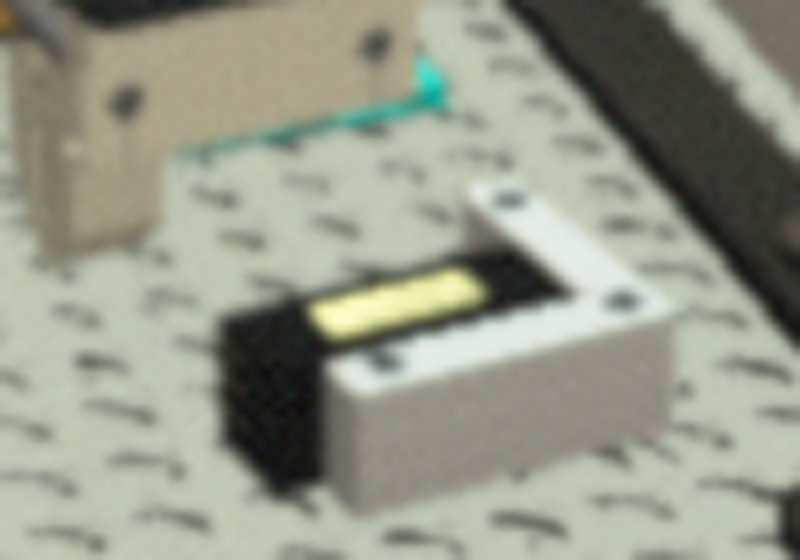

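```bash
python3 -m crank '[{"dx":0,"dy":-3,"dz":-2,"spin":-0.1},{"dx":0,"dy":-6.5,"dz":-4,"spin":-0.2},{"dx":0,"dy":-6.5,"dz":-7.2,"spin":-1.57},{"dx":0,"dy":-6.5,"dz":-7.2,"spin":-1.57},{"dx":0,"dy":-6.5,"dz":-7.2,"spin":-1.57},{"dx":0,"dy":-6.5,"dz":-7.2,"spin":-1.57},{"dx":0,"dy":-6.5,"dz":-7.2,"spin":-1.57},{"dx":0,"dy":-6.5,"dz":-7.2,"spin":-1.57},{"dx":0,"dy":-6.5,"dz":-7.2,"spin":-1.57},{"dx":0,"dy":-6.5,"dz":-7.2,"spin":-1.57},{"dx":0,"dy":-6.5,"dz":-7.2,"spin":-1.57},{"dx":0,"dy":-6.5,"dz":-7.2,"spin":-1.57},{"dx":0,"dy":-6.5,"dz":-7.2,"spin":-1.57},{"dx":0,"dy":-6.5,"dz":-7.2,"spin":-1.57},{"dx":0,"dy":-6.5,"dz":-7.2,"spin":-1.57},{"dx":0,"dy":-6.5,"dz":-7.2,"spin":-1.57}]' 38
python3 - <<'E'
from h import *
planc(-75,-45,3,CA+np.pi/2)
E
```

```text
time: 18.53
tool_pos: [490.4, -111.8, 62.1]
tcp_rot: [-2.388, 1.57, 2.48]
contact_force: [0.3, 0.2, 0.2]
grip_width: 35.0
t 18.53 pos [ 490.4 -111.8   62.1] jaw 0.156 tilt [-0.001  0.    -1.   ] grip 35.0 F [0.3 0.2 0.2] j6 -0.53
 dx 5.91 dy 0.15 dz 0.68 cm spin -0.003 (or ±pi)
 tcp in corner: x -81.8 y -46.4 z 62.1
```

```bash
python3 -m crank '[{"dx":2,"dy":0.15,"dz":0,"spin":0},{"dx":4,"dy":0.15,"dz":0,"spin":0},{"dx":5.9,"dy":0.15,"dz":0,"spin":0},{"dx":5.9,"dy":0.15,"dz":0,"spin":0},{"dx":5.9,"dy":0.15,"dz":0.5,"spin":0},{"dx":5.9,"dy":0.15,"dz":1,"spin":0},{"dx":5.9,"dy":0.15,"dz":1.5,"spin":0},{"dx":5.9,"dy":0.15,"dz":2.0,"spin":0},{"dx":5.9,"dy":0.15,"dz":2.5,"spin":0},{"dx":5.9,"dy":0.15,"dz":2.8,"spin":0},{"dx":5.9,"dy":0.15,"dz":3.1,"spin":0},{"dx":5.9,"dy":0.15,"dz":3.4,"spin":0},{"dx":5.9,"dy":0.15,"dz":3.6,"spin":0},{"dx":5.9,"dy":0.15,"dz":3.8,"spin":0},{"dx":5.9,"dy":0.15,"dz":3.9,"spin":0},{"dx":5.9,"dy":0.15,"dz":4.0,"spin":0},{"dx":5.9,"dy":0.15,"dz":4.0,"spin":0}]'; python3 -m crank '[{"dx":0,"dy":0,"dz":0.1,"spin":0},{"dx":0,"dy":0,"dz":0.2,"spin":0},{"dx":0,"dy":0,"dz":0.2,"spin":0}]'
python3 - <<'E'
from h import *
planc(-40,-45,3,CA+np.pi/2)
E
```

```text
time: 19.95
tool_pos: [498.4, -151.2, 3.7]
tcp_rot: [-2.983, 1.571, 1.888]
contact_force: [-0.6, 0.6, 0.3]
grip_width: 34.7
time: 20.2
tool_pos: [498.3, -151.7, 3.7]
tcp_rot: [-2.851, 1.568, 2.02]
contact_force: [1.3, 7.2, 2.7]
grip_width: 34.7
t 20.20 pos [ 498.3 -151.7    3.7] jaw 0.159 tilt [-0.001  0.002 -1.   ] grip 34.7 F [1.3 7.2 2.7] j6 -0.60
 dx 0.07 dy -0.01 dz 0.11 cm spin 0.001 (or ±pi)
 tcp in corner: x -41.1 y -44.9 z 3.7
```

```bash
python3 -m crank '[{"dx":0,"dy":0,"dz":0.1,"spin":0},{"dx":0,"dy":0,"dz":0.1,"spin":0}]'; python3 -m crank '[{"dx":0,"dy":0,"dz":-0.5,"spin":0},{"dx":0,"dy":0,"dz":-2,"spin":0},{"dx":-1,"dy":0,"dz":-3,"spin":0},{"dx":-4,"dy":0,"dz":-4,"spin":0},{"dx":-8,"dy":0,"dz":-4,"spin":0},{"dx":-10,"dy":0,"dz":-8,"spin":0},{"dx":-10,"dy":0,"dz":-12,"spin":0},{"dx":-10,"dy":0,"dz":-16,"spin":0},{"dx":-10,"dy":0,"dz":-20,"spin":0},{"dx":-10,"dy":0,"dz":-24,"spin":0},{"dx":-10,"dy":0,"dz":-28,"spin":0},{"dx":-10,"dy":0,"dz":-32,"spin":0},{"dx":-10,"dy":0,"dz":-32,"spin":0},{"dx":-10,"dy":0,"dz":-32,"spin":0}]'
python3 - <<'E'
from h import *
s=cam("side"); c=cam("top"); print(pose()[2]["time"])
crop(s,"s17.png",265,225,365,295,8); crop(c,"t17.png",360,165,440,245,7)
E
```

```text
time: 20.37
tool_pos: [498.3, -151.7, 3.7]
tcp_rot: [-2.843, 1.567, 2.029]
contact_force: [0.6, 10.5, 3.6]
grip_width: 34.8
time: 21.53
tool_pos: [447.0, 164.1, 104.3]
tcp_rot: [1.367, 1.57, -0.039]
contact_force: [-0.3, -0.2, 1.1]
grip_width: 35.0
21.6333
```

View pics/s17.png

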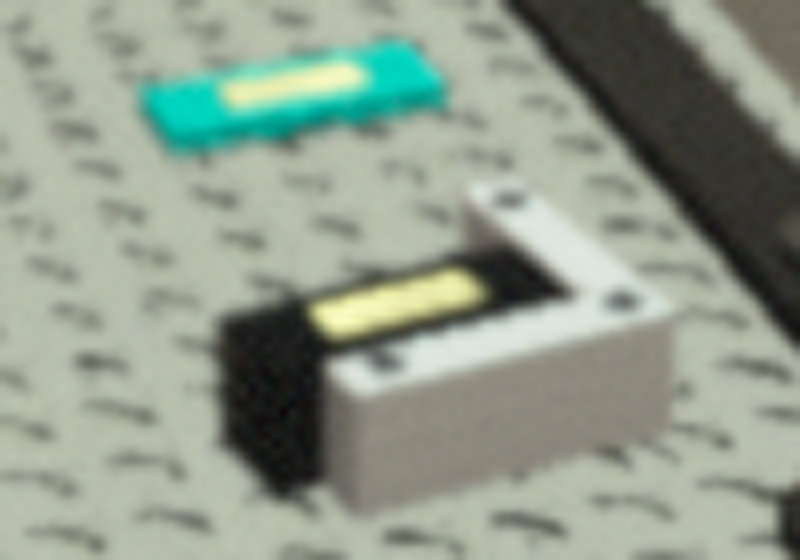

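View pics/t17.png

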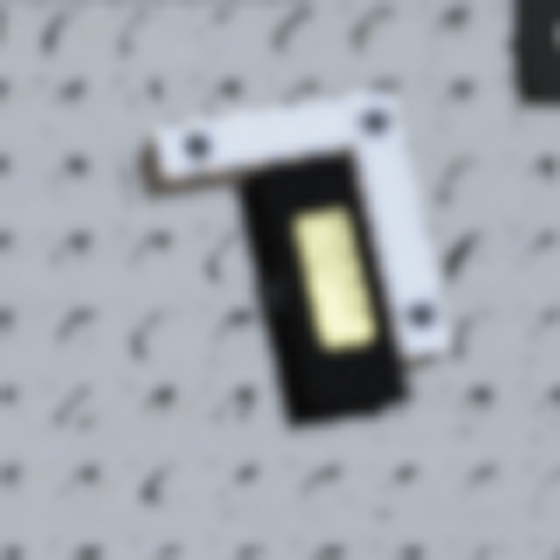

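```bash
python3 - <<'E'
from h import *
import h
c=cam("top"); s=cam("side")
B=np.array([[x,y,z] for x in(-15.5,15.5) for y in(-40,40) for z in(0,34)],float)
# refit corner w/ the same clicks per camera, so calibration bias cancels
for n,cc,co,win,L in (("top",c,(548.34,-184.4,-1.417),(385,180,425,232),150),):
    m=darkmask(cc,win,L,30); bars=frame(*co,np.array([[0,0,34],[0,-68,34],[16,-68,34],[16,16,34],[-60,16,34],[-60,0,34]]))
    def f(p):
        u0,v0,u1,v1=win;k=6; M=np.zeros(((v1-v0)*k,(u1-u0)*k),np.uint8)
        P=frame(*co,frame(p[0],p[1],p[2],B)); q=(proj(cc,P)-[u0,v0]+.5)*k-.5
        cv2.fillConvexPoly(M,np.round(cv2.convexHull(q.astype(np.float32))*16).astype(np.int32),255,16,4)
        q=(proj(cc,bars)-[u0,v0]+.5)*k-.5; cv2.fillPoly(M,[np.round(q*16).astype(np.int32)],0,16,4)
        M=cv2.resize(M,(u1-u0,v1-v0),interpolation=cv2.INTER_AREA)/255.
        return ((cv2.GaussianBlur(M,(0,0),.8)-m)**2)[10:].sum()
    r=minimize(f,[-16,-40,0],method="Nelder-Mead",options=dict(initial_simplex=[[-16,-40,0],[-20,-40,0],[-16,-44,0],[-16,-40,.1]]))
    print(n,r.x,r.fun,f([-15.5,-40,0]))
for n,q in (("label",px(335,278,360,165,7)),):
    w=back(c,q,34); d=w[:2]-[548.34,-184.4]; a=-1.417; print(n,d@[np.cos(a),np.sin(a)],d@[-np.sin(a),np.cos(a)])
w=back(s,px(397,304,265,225,8),34); d=w[:2]-[550.28,-187.17]; a=-1.408; print("label side",d@[np.cos(a),np.sin(a)],d@[-np.sin(a),np.cos(a)])
# near bottom corners in side view: case1 near-left bottom?, vertical edges
for P in ([-31,-80,34],[-31,-80,0],[0,-80,0]):
    q=proj(s,frame(550.28,-187.17,-1.408,P))[0]; print(P,np.round((q-[265,225]+.5)*8-.5))
E
```

```text
top [-1.35752996e+01 -3.63722067e+01  4.05426444e-03] 6.252847978765742 27.67821221757454
label -14.46351538003507 -38.43844410920603
label side -15.008935682464408 -41.08252160159396
[-31, -80, 34] [214. 311.]
[-31, -80, 0] [217. 439.]
[0, -80, 0] [275. 502.]
```

```bash
python3 - <<'E'
from plant import sensors, bot
print(bot.close_job(), sensors.get_obs()["time"])
E
```

```text
the job is handed in; nothing more can be done
the job is handed in; nothing more can be done
```

The fourth case is on top of the pile, all four cases look flush and snug in the corner stop, and the job was handed in at about 22 s. No verdict was reported.

- **What I did:** I laid the fourth case on the pile from under 1 mm. I then pushed the pile against bar A with two spread fingers, against bar B with the closed fingers, and once more against bar A. Peak force was about 16 N. None of the pushing moves raised the fingers while they touched the pile.
- **Snug against the bars:** the fingers stopped at the same place in both pushes to bar A (tool at x = -41.0 and -41.1 mm in the corner frame). They stopped firmly against bar B at a tool y of about -91 mm.
- **Last pictures:** the final pictures show no visible gap to either bar, and the pile's visible edges are straight and upright. The top case's label centre came out at about (-14.5, -38.4) mm from the top camera and (-15.0, -41.1) mm from the side camera.
- **What disagreed:** the two cameras differ by about 3 mm in y. A silhouette fit of the whole pile from the top view gave (-13.6, -36.4) mm. That would put the pile inside the bar, so I put it down to calibration and edge masking. The fit's skew was 0.004 rad.
- **Not checked:** I never found the glass dish in the pictures. I also did not measure the dust cap or filter cube again at the end. The gripper passed well above the cap and cube, and no unexpected contact force showed up in the readings.

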